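# Unscrew the spring-loaded cap of a gas filter

### The job

Unscrew the dark knobbed cap from the gas filter housing, easing it up with its thread and forcing nothing. Keep hold of it as the spring below pushes it free, then stand it gently, knob up, in the shallow steel tray and let go. Leave everything else where it is.

Things in the scene. Friction and masses are not known exactly. Their poses are not given: they have to be found in the camera images.
- housing: fixed gas filter housing: aluminium block 90 x 90 mm, 45 mm high, with a round flange (68 mm across, top at 60 mm) and a steel threaded neck (41 mm core) on its vertical axis; origin: centre of the block's underside, on the worktop; z is the axis of neck and cap, up. Its position and yaw vary; the cap starts closed on it.
- neck_top (a point): centre of the neck's top, 90 mm above the worktop, under the cap. A spring-loaded white element in the neck pushes the cap up with about 6 N when closed, 3 N as it frees. The thread has about 1.5 mm of vertical and 1 mm of sideways play; a cap carried off its thread or axis, or pulled before it is free, loads it. It bears the spring and some 10 N more: feel the force and ease off well before.
- cap_knob (a point): centre of the cap's round knob, half-way up it, on the axis; 114.5 mm above the worktop when closed. The knob is an upright cylinder 36 mm across, 34 mm tall, to grip from above in any yaw with 30 to 40 N. Below it is the cap's skirt, 61 mm across, 36 mm tall. A small rib on top of the skirt points along x. The cap is one loose dark steel piece of about 0.16 kg.
- cap_foot (a point): centre of the cap's underside (open rim of the skirt), 53 mm below the knob's centre. Coarse right-hand thread: turned anticlockwise seen from above the cap rises (by how much is to be felt; under 25 mm a turn), and it comes free after about one and a quarter turns. It stays where it is if let go part-way.
- tray: shallow open steel tray, 130 x 130 mm, walls 4 mm thick and 18 mm high, inner floor 4 mm above the worktop; origin: centre of its underside; fixed. It stands left or right of the housing, a deep grey bin (120 x 120 mm, 65 mm high) on the other side.
- fitting: loose brass pipe fitting, 24 mm across, 34 mm tall, standing near the housing; origin centre of its underside; bystander
- coupling: loose steel hose coupling, 26 mm across, 40 mm tall, standing near the housing; origin centre of its underside; bystander
- vial: small amber jar, 36 mm across, 75 mm tall; origin centre of its underside; bystander
- wrench: open-ended wrench 160 mm long lying flat; bystander
- screwdriver: screwdriver lying flat; bystander
- cartridge: plain white cylindrical cartridge, 44 mm across, 70 mm tall, standing; origin centre of its underside; bystander

How it is judged:
On the way, in this order (a step that is already met when the one before it is completed fails the run):
1. the cap is part-way up its thread, still on the neck (z of cap_foot in the frame of housing above 0.0715 m and horizontal distance between cap_foot and housing below 0.006 m), for 0.1 s.
2. the cap is off the neck and held by the fingers (z of cap_foot in the frame of housing above 0.0965 m and contact force between the fingers and cap above 1 N), for 0.1 s.
At the end, for the whole second after the job is handed in: The cap stands knob up (within 0.1 rad) with its rim on the tray's floor, inside the walls, at rest and released (z of cap_foot in the frame of tray between 0.001 and 0.008 m and x of cap_foot in the frame of tray between -0.04 and 0.04 m and y of cap_foot in the frame of tray between -0.04 and 0.04 m and angle between cap_foot's own z axis and vertical below 0.1 rad and linear speed of cap below 0.02 m/s and contact force between the fingers and cap below 0.05 N); the robot touches nothing.
It fails at once if the thread is loaded with more than 27 N in all (the closed cap and its spring alone make 12 N) (contact force between cap and housing above 27 N).
It fails at once if the cap is out of the fingers as it comes free on the neck (z of cap_foot in the frame of housing above 0.085 m and horizontal distance between cap_foot and housing below 0.05 m and contact force between the fingers and cap below 0.05 N).
It fails at once if the cap is dropped (by more than about 5 mm) or driven into the tray faster than 0.3 m/s (horizontal distance between cap_foot and housing above 0.05 m and linear speed of cap above 0.3 m/s and (contact force between the fingers and cap below 0.05 N or (horizontal distance between cap_foot and tray below 0.06 m and z of cap_foot in the frame of tray below 0.012 m))).
It fails at once if a bystander is moved more than 20 mm (distance of any of fitting, coupling, vial, wrench, screwdriver, cartridge from where it was at the start of the episode above 0.02 m).
It also fails if it takes over 72 s, if anything falls off the work surface, if the arm or the gripper's body presses on something with over 40 N, if the wrist force passes 120 N, or if a joint passes its speed limit or range.

### The arm

A 6-joint arm with a two-finger parallel gripper is mounted at the origin on the work surface. World frame = base frame: x ahead of the robot, y to its left, z up, the work surface at z = 0. Lengths are in m, angles in rad, forces in N, time in s.
With the tool pointing down it reaches from about 0.225 to 0.875 m from the base axis. Payload 3.4 kg.
Tool frame: the origin (TCP) lies between the finger pads; the fingertips stand 11 mm ahead of it and the grasp point (between the pads) lies 8 mm behind it; z points along the fingers, y is the line along which they close (so a half turn about z gives the same grasp; the last joint's range is limited). The gripper opens to 85 mm and grips with 20 to 120 N. Pads are 22 mm wide; open, the fingers measure 114 mm over their backs; the gripper's body (76 mm by 85 mm) begins 54 mm behind the grasp point. The pads swing forward as they close: fully open they stand 13 mm farther back than shut.
Start: joints at [-1.457, 0.276, 1.505, -0, 1.361, -0.121], TCP at [0.134, -0.559, 0.213] pointing down, gripper open.
Joint ranges: [-2.89, 2.89], [-0.75, 2.08], [0.22, 2.7], [-1.18, 4.32], [0.11, 2.71], [-2.7, 2.7]. Speed limits (rad/s): [2.57, 2.57, 3.14, 3.14, 3.14, 3.14].

### API

Orientations are given as a unit quaternion [w, x, y, z].
In Python, from rig import manip, imaging gives the robot as it stands. The module is installed in compiled form; this text tells all that it offers.
- The arm moves only by the tool jog_arm, never from a script. Its argument "deltas" is one flat list of numbers, 7 for each row, row after row: the turn, a rotation vector about the world's x, y, z in degrees, then the shift along the world's x, y, z in mm, then the opening, from 0 (shut) to 1 (fully open). In form: [ax, ay, az, tx, ty, tz, gripper, ax, ay, az, tx, ty, tz, gripper, ...]. A call has 1 to 20 rows; each row is the pose to reach, as a shift and turn from the pose commanded when the call began; what a row does not reach only later rows make up. A row lasts 1/10 s, in which the tool goes at most 50 mm and 8.59 degrees, less where a joint would pass 70% of its speed; a pose out of reach is approached as far as the arm can. A call with a gripper value outside its range is refused whole. The fingers move at their own pace and stop on an object; "grip_force" is the grip in N (left out, the last holds). Time passes only in rows, so rows that repeat a pose let the fingers close. It gives the time, the measured TCP pose, the force, the opening and the grip force at its end, in the units of the state.
- manip.get_state(): the state, without advancing time (a new reading comes with each control period).
- imaging.get_image(name): name is "scene" or "top"; returns the picture (480x640x3 uint8, blue, green, red); there is no depth.
- imaging.calibration(name): a dict with "mtx" (3x3 intrinsics, pixels), "dist" ([k1, k2, p1, p2, k3] as OpenCV has them; the pictures are not rectified), "cam_to_world" (4x4, takes a point from camera to world coordinates). Camera axes: x right, y down, z forward; pixel columns grow to the right and rows downward; lengths in m; the calibration is good to about 2 mm. A picture is of the moment at which its call begins. calibration takes no time and is no camera call.
- manip.sign_off(): hands the job in; it is judged then, once.
The state is a dict: "clock": time; "qpos": joint angles; "qd": joint speeds; "effort": joint torques, N m; "position": TCP position; "ee_rot": TCP orientation; "contact_force": force on the tool from outside, world axes, zero at the start; "moment": the same for the moment, N m; "width": finger opening in m; "gripper_force": force on a finger pad.
Only numpy, scipy, OpenCV 4.12 (cv2) and the standard library are available. Lean on these libraries where they do the work, as an engineer would, in place of code of your own. Each camera call takes 0.05 s, during which the arm holds its last target. There are 200 camera calls.

## Working session

There is one attempt and no reset: what is moved stays moved. The work goes in short steps, Python scripts to look and compute and a tool call to move; the robot and the scene stay as the last step left them, time stands still between calls to the robot, and variables do not carry over. Pictures are saved under pics/ and viewed, at most 10 in all, crops included, and the job is handed in when it is done.

Besides the shell and the picture viewer there is one more tool, called as name(argument=value, ...) on one line, values as JSON. jog_arm: Moves the arm, as the interface text tells. Its arguments: {"type":"object","properties":{"deltas":{"type":"array"},"grip_force":{"type":"number"}},"required":["deltas"]}

```bash
mkdir -p pics
python3 - <<'E'
from rig import manip, imaging
import cv2
for n in("scene","top"):
    cv2.imwrite(f"pics/{n}0.png",imaging.get_image(n)); c=imaging.calibration(n); print(n,c)
print(manip.get_state())
E
```

```text
scene {'mtx': array([[619.7448689 ,   0.        , 326.55592413],
       [  0.        , 619.7448689 , 243.92023671],
       [  0.        ,   0.        ,   1.        ]]), 'dist': array([-0.05312902,  0.        ,  0.        ,  0.        ,  0.        ]), 'cam_to_world': array([[ 0.67107868,  0.44781523, -0.59085948,  1.26666077],
       [ 0.74138317, -0.40309212,  0.53653307, -0.58579239],
       [ 0.00209688, -0.79810918, -0.6025092 ,  0.78070866],
       [ 0.        ,  0.        ,  0.        ,  1.        ]])}
top {'mtx': array([[515.46689485,   0.        , 319.83053166],
       [  0.        , 515.46689485, 240.92587083],
       [  0.        ,   0.        ,   1.        ]]), 'dist': array([0.02483313, 0.        , 0.        , 0.        , 0.        ]), 'cam_to_world': array([[-0.00268516, -0.99843131,  0.05592589,  0.51748772],
       [-0.99982746,  0.00370845,  0.01820149, -0.01856146],
       [-0.01838033, -0.05586737, -0.998269  ,  1.23780375],
       [ 0.        ,  0.        ,  0.        ,  1.        ]])}
{'clock': 0.1, 'qpos': array([-1.45700911e+00,  2.76552508e-01,  1.50597840e+00,  2.32107360e-05,
        1.36068710e+00, -1.21010067e-01]), 'qd': array([ 0.00098292, -0.00221642, -0.00220929, -0.00140285, -0.00010983,
        0.00061473]), 'effort': array([ 3.35565701e-04, -4.17699873e+01, -2.46405244e+01, -2.37813911e-04,
        5.85377536e-03, -8.95545696e-06]), 'position': array([ 0.13371438, -0.55874554,  0.2124256 ]), 'ee_rot': array([-8.12628514e-04,  9.93116647e-01,  1.17126701e-01,  1.42830089e-05]), 'contact_force': array([-0.55202152,  0.05291419, -0.03712674]), 'moment': array([-0.01565732,  0.00910137,  0.02652209]), 'gripper_force': 0.0, 'width': 0.08541973734780621}
```

View pics/scene0.png

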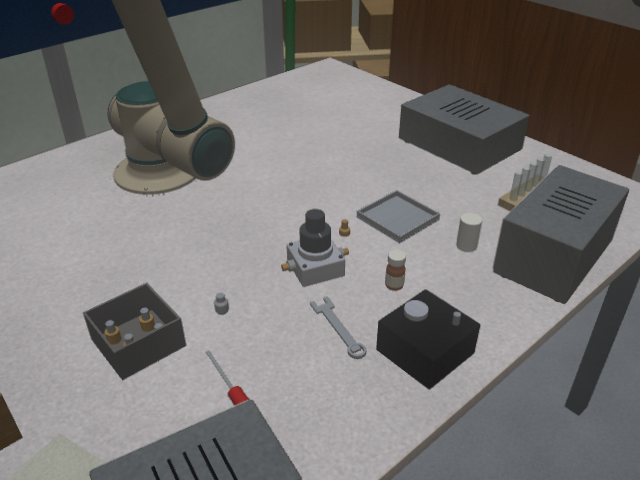

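View pics/top0.png

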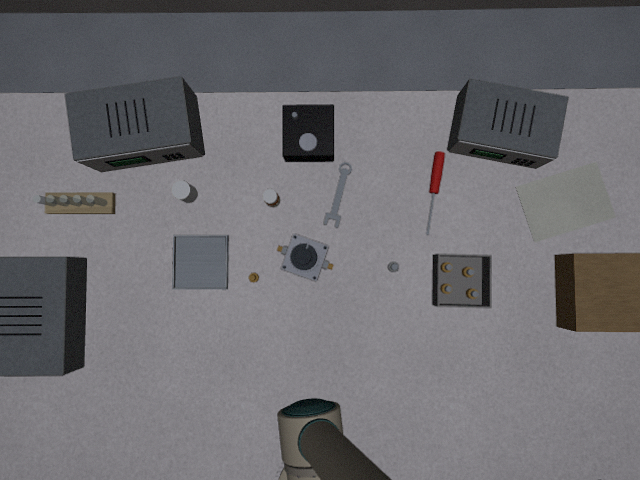

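The scene view shows the capped housing at about (315,240), the tray at (398,215), and the fitting at (345,228). In the top view the knob is at about (304,257), the tray at (201,262), and the fitting at (254,277). I'll enlarge both around the cap and tray.

Run:
```python
import cv2, numpy as np
a=cv2.imread("pics/scene0.png")[180:290,270:450]; b=cv2.imread("pics/top0.png")[225:300,165:345]
a=cv2.resize(a,None,fx=4,fy=4,interpolation=cv2.INTER_CUBIC);b=cv2.resize(b,None,fx=4,fy=4,interpolation=cv2.INTER_CUBIC)
f=lambda i:cv2.convertScaleAbs(i,alpha=1.6,beta=10)
cv2.imwrite("pics/a.png",f(a));cv2.imwrite("pics/b.png",f(b))
```

```text
(no output)
```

View pics/a.png

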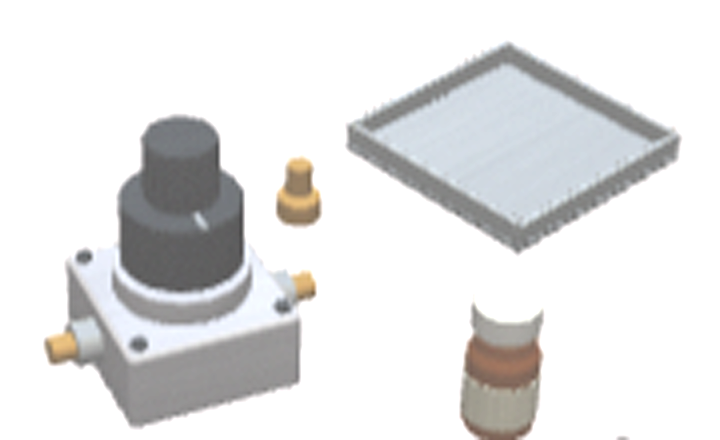

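View pics/b.png

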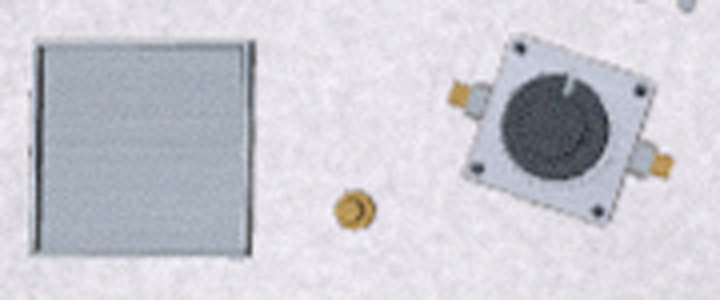

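```bash
cat > h.py <<'E'
import cv2, numpy as np
from rig import manip, imaging
from scipy.optimize import least_squares
C={n:imaging.calibration(n) for n in("scene","top")}
def proj(n,P):
    c=C[n]; T=np.linalg.inv(c["cam_to_world"])
    return cv2.projectPoints(np.atleast_2d(np.float64(P)),cv2.Rodrigues(T[:3,:3])[0],T[:3,3],c["mtx"],c["dist"])[0][:,0]
def tri(a,b):
    r=least_squares(lambda p:np.r_[proj("scene",p)[0]-a,proj("top",p)[0]-b],[.5,0,.1]); return r.x,r.fun
E
python3 - <<'E'
from h import *
s=lambda x,y:np.array([270+(x-1.5)/4,180+(y-1.5)/4]); t=lambda x,y:np.array([165+(x-1.5)/4,225+(y-1.5)/4])
np.set_printoptions(precision=4,suppress=True)
# screws
print("block top",tri((s(84,257)+s(282,305))/2,t(559.2,129.8)))
for a,b in [((508,43),(37,254)),((348,125),(248,254)),((518,232),(250,42)),((678,137),(37,42))]:
    print("tray rim",tri(s(*a),t(*b)))
# cap from dark masks
a=np.linspace(0,2*np.pi,60)
def circ(x,y,z,r): return np.c_[x+r*np.cos(a),y+r*np.sin(a),0*a+z]
M={}
for n,(x0,x1,y0,y1) in {"scene":(295,335,203,256),"top":(285,322,240,275)}.items():
    im=cv2.imread(f"pics/{n}0.png")[y0:y1,x0:x1].astype(float).mean(2)
    big=cv2.resize(im,None,fx=8,fy=8,interpolation=cv2.INTER_LINEAR)
    m=(big<85).astype(np.uint8); m=cv2.morphologyEx(m,cv2.MORPH_CLOSE,np.ones((25,25)))
    k,l,st,ce=cv2.connectedComponentsWithStats(m); i=1+st[1:,4].argmax(); print(n,st[i],np.percentile(im,[2,30,60]))
    M[n]=(ce[i]+.5)/8-.5+[x0,y0], st[i,4]/64
def cen(n,p):
    x,y,z=p; z0=z-.053
    m=np.zeros((480*1,640),np.uint8); big=np.zeros((800,800),np.uint8); o=M[n][0]-20
    for zs,r in(((0,.036),.0305),((.036,.070),.018)):
        q=np.vstack([proj(n,circ(x,y,z0+k,r)) for k in zs]); h=cv2.convexHull(((q-o+.5)*20*16).astype(np.int32)); cv2.fillPoly(big,[h],255,shift=4)
    mm=cv2.moments(big,True); return np.array([mm["m10"],mm["m01"]])/mm["m00"]/20-.5+o, mm["m00"]/400
f=lambda p:np.r_[cen("scene",p)[0]-M["scene"][0],cen("top",p)[0]-M["top"][0]]
r=least_squares(f,[.5,0,.1145],diff_step=1e-2,x_scale=[1,1,.1]); print("cap",r.x,r.fun,[(cen(n,r.x)[1],M[n][1]) for n in M])
r=least_squares(lambda q:f([*q,.1145]),[.5,.0],diff_step=1e-2); print("cap zfix",r.x,r.fun)
# other things
for nm,x,y,z in(("fitting top",355,209,.034),):
    print(nm,tri(s(299,163),t(355,209)))
E
```

```text
block top (array([0.5468, 0.0387, 0.0469]), array([ 0.0607, -0.0047,  0.0568,  0.0451]))
tray rim (array([0.4758, 0.3494, 0.0192]), array([-0.2667,  0.0406, -0.2014, -0.1871]))
tray rim (array([0.4744, 0.2236, 0.0185]), array([ 0.324 , -0.0375,  0.2652,  0.2283]))
tray rim (array([0.6002, 0.2243, 0.0141]), array([ 0.2733, -0.0404,  0.2315,  0.2131]))
tray rim (array([0.6012, 0.3516, 0.0164]), array([-0.0548,  0.0101, -0.0425, -0.0422]))
scene [   40    55   261   369 69238] [ 52.3333  57.3333 138.3333]
top [   41    27   220   216 36779] [ 34.      45.3333 114.    ]
cap [0.5542 0.     0.1445] [-9.4901 -0.984  12.4473 -3.7589] [(832.93, np.float64(1081.84375)), (377.1825, np.float64(574.671875))]
cap zfix [0.5536 0.    ] [-9.9499  3.9305 12.7101 -3.036 ]
fitting top (array([0.5018, 0.1586, 0.0374]), array([-0.1612,  0.0168, -0.1376, -0.1156]))<stdin>:23: RuntimeWarning: invalid value encountered in divide
```

Run:
```python
from h import *
np.set_printoptions(precision=4,suppress=True)
a=np.linspace(0,2*np.pi,60)
def circ(x,y,z,r): return np.c_[x+r*np.cos(a),y+r*np.sin(a),0*a+z]
for thr in (75,90,110):
  M={}
  for n,(x0,x1,y0,y1) in {"scene":(295,335,203,256),"top":(285,322,240,275)}.items():
    im=cv2.imread(f"pics/{n}0.png")[y0:y1,x0:x1].astype(float).mean(2)
    big=cv2.resize(im,None,fx=8,fy=8,interpolation=cv2.INTER_LINEAR)
    m=(big<thr-(15 if n=="top" else 0)).astype(np.uint8)
    m=cv2.morphologyEx(m,cv2.MORPH_CLOSE,np.ones((25,25)));m=cv2.morphologyEx(m,cv2.MORPH_OPEN,np.ones((50,50)))
    k,l,st,ce=cv2.connectedComponentsWithStats(m); i=1+st[1:,4].argmax()
    M[n]=(ce[i]+.5)/8-.5+[x0,y0], st[i,4]/64
  def cen(n,p):
    x,y,z=p; z0=z-.053; big=np.zeros((1600,1600),np.uint8); o=M[n][0]-40
    for zs,r in(((0,.036),.0305),((.036,.070),.018)):
        q=np.vstack([proj(n,circ(x,y,z0+k,r)) for k in zs]); h=cv2.convexHull(((q-o+.5)*20*16).astype(np.int32)); cv2.fillPoly(big,[h],255,shift=4)
    mm=cv2.moments(big,True); return np.array([mm["m10"],mm["m01"]])/mm["m00"]/20-.5+o, mm["m00"]/400
  f=lambda p:np.r_[cen("scene",p)[0]-M["scene"][0],cen("top",p)[0]-M["top"][0]]
  r=least_squares(f,[.546,.039,.1145],diff_step=[.01,.1,.04]); print("cap",r.x,r.fun,[(cen(n,r.x)[1],M[n][1]) for n in M])
  r=least_squares(lambda q:f([*q,.1145]),[.546,.039],diff_step=[.01,.1]); print("cap zfix",r.x,r.fun)
```

```text
cap [0.5467 0.0386 0.1143] [ 0.038  -0.0033  0.0346  0.0262] [(1165.3225, np.float64(1026.765625)), (605.7475, np.float64(521.953125))]
cap zfix [0.5468 0.0385] [ 0.0303 -0.0641  0.0549 -0.0107]
cap [0.5467 0.0386 0.1133] [ 0.095  -0.0067  0.0898  0.072 ] [(1164.585, np.float64(1100.625)), (604.855, np.float64(550.265625))]
cap zfix [0.5471 0.0383] [ 0.0743 -0.3475  0.2377 -0.1133]
cap [0.5468 0.0388 0.1101] [ 0.1847 -0.0224  0.1881  0.1401] [(1160.485, np.float64(1228.0)), (601.25, np.float64(591.109375))]
cap zfix [0.5482 0.0374] [ 0.1246 -1.2697  0.7068 -0.5562]
```

jog_arm(deltas=[0, 0, -4, 21, 30, 0, 1, 0, 0, -9, 50, 75, -5, 1, 0, 0, -14, 80, 120, -10, 1, 0, 0, -19, 110, 160, -15, 1, 0, 0, -24, 140, 200, -20, 1, 0, 0, -29, 170, 245, -25, 1, 0, 0, -34, 200, 290, -32, 1, 0, 0, -39, 230, 333, -32, 1, 0, 0, -44, 260, 376, -32, 1, 0, 0, -49, 290, 420, -32, 1, 0, 0, -54, 320, 463, -32, 1, 0, 0, -59, 350, 506, -32, 1, 0, 0, -63, 375, 542, -32, 1, 0, 0, -66, 395, 571, -32, 1, 0, 0, -69, 407, 589, -32, 1, 0, 0, -70, 413, 597.3, -32, 1, 0, 0, -70, 413, 597.3, -32, 1, 0, 0, -70, 413, 597.3, -32, 1, 0, 0, -70, 413, 597.3, -32, 1, 0, 0, -70, 413, 597.3, -32, 1], grip_force=20)

```text
clock: 2.1
position: [0.5462, 0.0371, 0.1813]
ee_rot: [0.0, 0.88, -0.474, -0.0]
contact_force: [0.1, -0.6, 0.6]
width: 0.0852
gripper_force: 0.0
```

Run:
```python
from h import *
np.set_printoptions(precision=4,suppress=True)
s=manip.get_state(); print(s["clock"],s["qpos"],s["position"],s["ee_rot"],s["contact_force"],s["width"])
cv2.imwrite("pics/s1.png",cv2.resize(imaging.get_image("scene")[130:280,220:420],None,fx=4,fy=4,interpolation=cv2.INTER_CUBIC))
```

```text
2.1 [-0.0591  0.2549  1.6161 -0.0002  1.2708  2.5   ] [0.5462 0.0371 0.1813] [ 0.0002  0.8804 -0.4742 -0.0001] [ 0.056  -0.6316  0.5789] 0.08522156724056819
```

View pics/s1.png

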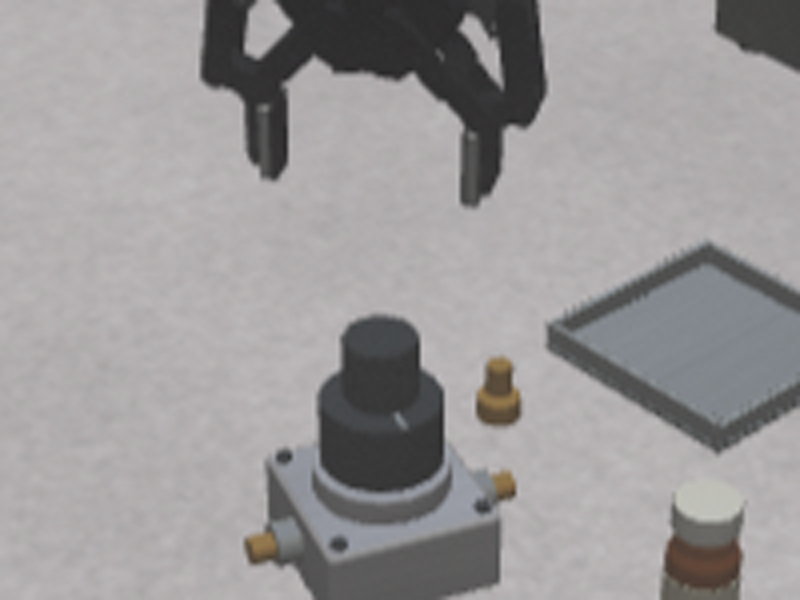

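The open fingers, at (265,175) and (470,200), straddle the knob at (380,335). Descending.

jog_arm(deltas=[0, 0, 0, 0, 0, -10, 1, 0, 0, 0, 0, 0, -25, 1, 0, 0, 0, 0, 0, -40, 1, 0, 0, 0, 0, 0, -55, 1, 0, 0, 0, 0, 0, -63, 1, 0, 0, 0, 0, 0, -67, 1, 0, 0, 0, 0, 0, -68, 1, 0, 0, 0, 0, 0, -68, 1, 0, 0, 0, 0, 0, -68, 1, 0, 0, 0, 0, 0, -68, 1])

```text
clock: 3.15
position: [0.5472, 0.0381, 0.1138]
ee_rot: [-0.0, 0.881, -0.474, 0.001]
contact_force: [-0.2, 0.1, -0.5]
width: 0.0856
gripper_force: 0.0
```

```bash
cat > st.py <<'E'
from rig import manip
import numpy as np
np.set_printoptions(precision=4,suppress=True)
s=manip.get_state()
for k in("clock","position","qpos","contact_force","moment","width","gripper_force"): print(k,s[k])
E
python3 st.py
```

```text
clock 3.15
position [0.5472 0.0381 0.1138]
qpos [-0.0574  0.3105  1.7172 -0.      1.1128  2.5002]
contact_force [-0.1521  0.0516 -0.4858]
moment [ 0.0511 -0.0588 -0.0125]
width 0.08561791117343491
gripper_force 0.0
```

jog_arm(deltas=[0, 0, 0, 0, 0, 0, 0.7, 0, 0, 0, 0, 0, 0, 0.55, 0, 0, 0, 0, 0, 0, 0.5, 0, 0, 0, 0, 0, 0, 0.45, 0, 0, 0, 0, 0, 0, 0.42, 0, 0, 0, 0, 0, 0, 0.4, 0, 0, 0, 0, 0, 0, 0.35, 0, 0, 0, 0, 0, 0, 0.3, 0, 0, 0, 0, 0, 0, 0.3, 0, 0, 0, 0, 0, 0, 0.3], grip_force=20)

```text
clock: 4.15
position: [0.547, 0.038, 0.1135]
ee_rot: [-0.0, 0.881, -0.474, 0.0]
contact_force: [-0.3, 0.3, 3.2]
width: 0.0256
gripper_force: 1.4
```

```bash
python3 st.py
```

```text
clock 4.15
position [0.547  0.038  0.1135]
qpos [-0.0575  0.3109  1.7175 -0.0001  1.1127  2.5003]
contact_force [-0.2856  0.3239  3.192 ]
moment [0.0176 0.0158 0.0108]
width 0.025554260530890105
gripper_force 1.3562905043363571
```

Run:
```python
from h import *
a=imaging.get_image("scene")[180:260,270:370]; b=imaging.get_image("top")[215:295,255:355]
f=lambda i:cv2.convertScaleAbs(cv2.resize(i,None,fx=4,fy=4,interpolation=cv2.INTER_CUBIC),alpha=2,beta=10)
cv2.imwrite("pics/s2.png",np.hstack([f(a),f(b)]))
```

```text
(no output)
```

View pics/s2.png

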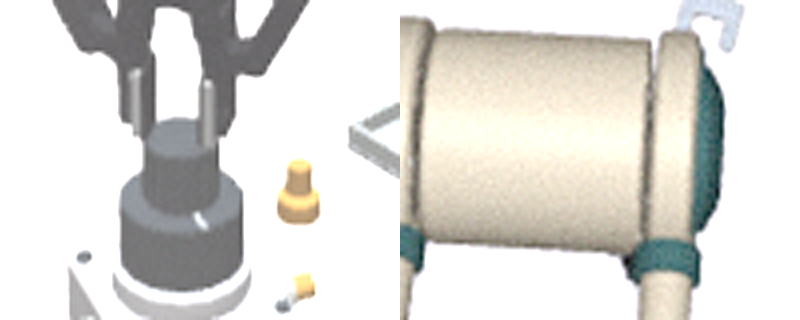

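```bash
python3 - <<'E'
from h import *
for z in(.12,.13,.17,.18,.19,.2,.21): print(z,proj("scene",[.5465,.0375,z])[0])
# tips y-dir
y=np.array([-.835,-.55,0])
for z in(.18,.19,.2,.21): print(z,[((proj("scene",np.array([.5462,.0371,z])+k*.0426*y)[0]-[220,130])*4).round() for k in(-1,1)])
for z in(.10,.11,.12,.13,.14): print(z,[((proj("scene",np.array([.547,.038,z])+k*.0128*y)[0]-[270,180])*4).round() for k in(-1,1)])
E
python3 st.py
```

```text
0.12 [314.47741046 219.07686709]
0.13 [314.42592124 214.65470611]
0.17 [314.21520045 196.49938701]
0.18 [314.16130159 191.84057723]
0.19 [314.106904   187.13241386]
0.2 [314.05200195 182.37419716]
0.21 [313.99658968 177.56521634]
0.18 [array([467., 260.]), array([286., 235.])]
0.19 [array([467., 241.]), array([285., 216.])]
0.2 [array([467., 222.]), array([284., 197.])]
0.21 [array([468., 203.]), array([283., 178.])]
0.1 [array([206., 195.]), array([154., 187.])]
0.11 [array([206., 178.]), array([153., 170.])]
0.12 [array([206., 160.]), array([153., 152.])]
0.13 [array([206., 143.]), array([153., 135.])]
0.14 [array([206., 125.]), array([152., 117.])]
clock 4.25
position [0.547  0.038  0.1135]
qpos [-0.0575  0.3109  1.7175 -0.0001  1.1127  2.5003]
contact_force [0.4692 0.3265 2.8215]
moment [ 0.0585 -0.0652  0.0206]
width 0.02570338479139094
gripper_force 1.528084371238947
```

The picture disagrees with the stated tool geometry. Projection puts the fingertips about 27 mm higher than the TCP reading implies: at z≈0.131 now, and at ≈0.21 in the earlier view. They are resting on the knob's top with 3 N, not around it. I'll lift, open, and go about 29 mm lower, watching the force.

jog_arm(deltas=[0, 0, 0, 0, 0, 5, 0.3, 0, 0, 0, 0, 0, 8, 0.6, 0, 0, 0, 0, 0, 8, 1, 0, 0, 0, 0, 0, 8, 1, 0, 0, 0, 0, 0, 8, 1, 0, 0, 0, 0, 0, 8, 1, 0, 0, 0, 0, 0, 0, 1, 0, 0, 0, 0, 0, -8, 1, 0, 0, 0, 0, 0, -15, 1, 0, 0, 0, 0, 0, -21, 1, 0, 0, 0, 0, 0, -25, 1, 0, 0, 0, 0, 0, -27, 1, 0, 0, 0, 0, 0, -28, 1, 0, 0, 0, 0, 0, -28, 1, 0, 0, 0, 0, 0, -28, 1])

```text
clock: 5.75
position: [0.547, 0.038, 0.0855]
ee_rot: [-0.0, 0.881, -0.474, 0.0]
contact_force: [0.1, -1.0, -1.0]
width: 0.085
gripper_force: 0.0
```

jog_arm(deltas=[0, 0, 0, 0, 0, 0, 0.8, 0, 0, 0, 0, 0, 0, 0.65, 0, 0, 0, 0, 0, 0, 0.55, 0, 0, 0, 0, 0, 0, 0.5, 0, 0, 0, 0, 0, 0, 0.47, 0, 0, 0, 0, 0, 0, 0.44, 0, 0, 0, 0, 0, 0, 0.42, 0, 0, 0, 0, 0, 0, 0.41, 0, 0, 0, 0, 0, 0, 0.4], grip_force=20)

```text
clock: 6.65
position: [0.5478, 0.0385, 0.0856]
ee_rot: [-0.001, 0.881, -0.474, 0.001]
contact_force: [2.2, 3.2, 1.8]
width: 0.0353
gripper_force: 19.9
```

```bash
python3 st.py
```

```text
clock 6.65
position [0.5478 0.0385 0.0856]
qpos [-0.0572  0.3386  1.7548  0.0011  1.0462  2.5003]
contact_force [2.2225 3.1905 1.8212]
moment [ 0.5094 -0.3973  0.0053]
width 0.03533839556386061
gripper_force 19.879847466945648
```

jog_arm(deltas=[0, 0, 0, 0.4, 0.4, 0, 0.35, 0, 0, 0, 0.8, 0.7, 0, 0.3, 0, 0, 0, 1.0, 0.8, 0, 0.3, 0, 0, 0, 1.0, 0.8, 0, 0.3, 0, 0, 0, 1.0, 0.8, 0, 0.3], grip_force=35)

```text
clock: 7.15
position: [0.5478, 0.0386, 0.0855]
ee_rot: [0.0, 0.881, -0.474, 0.0]
contact_force: [1.1, 0.8, 5.1]
width: 0.0349
gripper_force: 35.6
```

```bash
python3 st.py
```

```text
clock 7.15
position [0.5478 0.0386 0.0855]
qpos [-0.0561  0.3398  1.7533 -0.0005  1.0484  2.5019]
contact_force [1.1346 0.8257 5.0837]
moment [ 0.1191 -0.0948  0.003 ]
width 0.03492745456007582
gripper_force 35.61057150363922
```

jog_arm(deltas=[0, 0, 2, 0, 0, 0.5, 0.3, 0, 0, 5, 0, 0, 0.8, 0.3, 0, 0, 8, 0, 0, 0.9, 0.3, 0, 0, 12, 0, 0, 1.1, 0.3, 0, 0, 16, 0, 0, 1.3, 0.3, 0, 0, 20, 0, 0, 1.5, 0.3, 0, 0, 20, 0, 0, 1.5, 0.3])

```text
clock: 7.85
position: [0.5475, 0.0383, 0.0866]
ee_rot: [0.001, 0.95, -0.313, -0.0]
contact_force: [-0.2, 0.1, 3.3]
width: 0.0354
gripper_force: 35.7
```

```bash
python3 st.py
```

```text
clock 7.85
position [0.5475 0.0383 0.0866]
qpos [-0.0562  0.3387  1.7518 -0.0012  1.0517  2.1529]
contact_force [-0.157   0.0635  3.2504]
moment [-0.095  -0.1772  0.0306]
width 0.03537173273244411
gripper_force 35.691272020339966
```

jog_arm(deltas=[0, 0, 4, 0, 0, 0.2, 0.3, 0, 0, 8, 0, 0, 0.4, 0.3, 0, 0, 12, 0, 0, 0.6, 0.3, 0, 0, 16, 0, 0, 0.8, 0.3, 0, 0, 20, 0, 0, 1.0, 0.3, 0, 0, 24, 0, 0, 1.2, 0.3, 0, 0, 28, 0, 0, 1.4, 0.3, 0, 0, 32, 0, 0, 1.6, 0.3, 0, 0, 36, 0, 0, 1.8, 0.3, 0, 0, 40, 0, 0, 2.0, 0.3, 0, 0, 40, 0, 0, 2.0, 0.3])

```text
clock: 8.95
position: [0.5474, 0.0385, 0.0885]
ee_rot: [0.0, 1.0, 0.03, -0.0]
contact_force: [0.4, -0.3, 2.4]
width: 0.0348
gripper_force: 35.6
```

```bash
python3 st.py
```

```text
clock 8.95
position [0.5474 0.0385 0.0885]
qpos [-0.0561  0.3367  1.7494 -0.0009  1.0563  1.456 ]
contact_force [ 0.3842 -0.2772  2.4105]
moment [-0.0724 -0.1263  0.0624]
width 0.03483091715376509
gripper_force 35.605512857437134
```

jog_arm(deltas=[0, 0, 4, 0, 0, 0.2, 0.3, 0, 0, 8, 0, 0, 0.4, 0.3, 0, 0, 12, 0, 0, 0.6, 0.3, 0, 0, 16, 0, 0, 0.8, 0.3, 0, 0, 20, 0, 0, 1.0, 0.3, 0, 0, 24, 0, 0, 1.2, 0.3, 0, 0, 28, 0, 0, 1.4, 0.3, 0, 0, 32, 0, 0, 1.6, 0.3, 0, 0, 36, 0, 0, 1.8, 0.3, 0, 0, 40, 0, 0, 2.0, 0.3, 0, 0, 40, 0, 0, 2.0, 0.3])

```text
clock: 10.05
position: [0.5473, 0.0386, 0.0903]
ee_rot: [0.0, 0.929, 0.369, -0.001]
contact_force: [0.5, -0.4, 1.5]
width: 0.0349
gripper_force: 35.5
```

```bash
python3 st.py
```

```text
clock 10.05
position [0.5473 0.0386 0.0903]
qpos [-0.056   0.3348  1.747  -0.0006  1.0607  0.7587]
contact_force [ 0.5132 -0.4066  1.5269]
moment [-0.1077 -0.1651  0.043 ]
width 0.034897793403128305
gripper_force 35.49938142299652
```

jog_arm(deltas=[0, 0, 4, 0, 0, 0.2, 0.3, 0, 0, 8, 0, 0, 0.35, 0.3, 0, 0, 12, 0, 0, 0.55, 0.3, 0, 0, 16, 0, 0, 0.7, 0.3, 0, 0, 20, 0, 0, 0.9, 0.3, 0, 0, 24, 0, 0, 1.1, 0.3, 0, 0, 28, 0, 0, 1.25, 0.3, 0, 0, 32, 0, 0, 1.45, 0.3, 0, 0, 36, 0, 0, 1.6, 0.3, 0, 0, 40, 0, 0, 1.8, 0.3, 0, 0, 44, 0, 0, 2.0, 0.3, 0, 0, 48, 0, 0, 2.15, 0.3, 0, 0, 52, 0, 0, 2.35, 0.3, 0, 0, 56, 0, 0, 2.5, 0.3, 0, 0, 60, 0, 0, 2.7, 0.3, 0, 0, 60, 0, 0, 2.7, 0.3])

```text
clock: 11.65
position: [0.5473, 0.0385, 0.0929]
ee_rot: [-0.0, 0.62, 0.784, -0.001]
contact_force: [0.4, -1.6, 0.6]
width: 0.0348
gripper_force: 35.4
```

```bash
python3 st.py
```

```text
clock 11.65
position [0.5473 0.0385 0.0929]
qpos [-0.0562  0.3322  1.7436 -0.0007  1.0669 -0.2881]
contact_force [ 0.354  -1.5918  0.6292]
moment [-0.2137 -0.2139  0.061 ]
width 0.0347570768270655
gripper_force 35.40383219718933
```

jog_arm(deltas=[0, 0, 4, 0, 0, 0.15, 0.3, 0, 0, 8, 0, 0, 0.35, 0.3, 0, 0, 12, 0, 0, 0.5, 0.3, 0, 0, 16, 0, 0, 0.65, 0.3, 0, 0, 20, 0, 0, 0.8, 0.3, 0, 0, 24, 0, 0, 1.0, 0.3, 0, 0, 28, 0, 0, 1.15, 0.3, 0, 0, 32, 0, 0, 1.3, 0.3, 0, 0, 36, 0, 0, 1.5, 0.3, 0, 0, 40, 0, 0, 1.65, 0.3, 0, 0, 44, 0, 0, 1.8, 0.3, 0, 0, 48, 0, 0, 2.0, 0.3, 0, 0, 52, 0, 0, 2.15, 0.3, 0, 0, 56, 0, 0, 2.3, 0.3, 0, 0, 60, 0, 0, 2.45, 0.3, 0, 0, 60, 0, 0, 2.45, 0.3])

```text
clock: 13.25
position: [0.5474, 0.0388, 0.0956]
ee_rot: [-0.0, 0.145, 0.989, -0.0]
contact_force: [0.4, -0.9, 0.4]
width: 0.0353
gripper_force: 35.5
```

```bash
python3 st.py
```

```text
clock 13.25
position [0.5474 0.0388 0.0956]
qpos [-0.056   0.3295  1.7399 -0.0001  1.0731 -1.3351]
contact_force [ 0.3961 -0.911   0.4111]
moment [-0.1085 -0.1104  0.0384]
width 0.035258615976449185
gripper_force 35.47872483730316
```

jog_arm(deltas=[0, 0, 4, 0, 0, 0.15, 0.3, 0, 0, 8, 0, 0, 0.35, 0.3, 0, 0, 12, 0, 0, 0.5, 0.3, 0, 0, 16, 0, 0, 0.65, 0.3, 0, 0, 20, 0, 0, 0.85, 0.3, 0, 0, 24, 0, 0, 1.0, 0.3, 0, 0, 28, 0, 0, 1.2, 0.3, 0, 0, 32, 0, 0, 1.35, 0.3, 0, 0, 36, 0, 0, 1.5, 0.3, 0, 0, 40, 0, 0, 1.7, 0.3, 0, 0, 44, 0, 0, 1.85, 0.3, 0, 0, 48, 0, 0, 2.0, 0.3, 0, 0, 52, 0, 0, 2.2, 0.3, 0, 0, 56, 0, 0, 2.35, 0.3, 0, 0, 60, 0, 0, 2.5, 0.3, 0, 0, 64, 0, 0, 2.7, 0.3, 0, 0, 64, 0, 0, 2.7, 0.3])

```text
clock: 14.95
position: [0.5473, 0.0389, 0.0984]
ee_rot: [-0.0, -0.401, 0.916, 0.0]
contact_force: [0.1, -0.2, 1.1]
width: 0.035
gripper_force: 35.5
```

```bash
python3 st.py
```

```text
clock 14.95
position [0.5473 0.0389 0.0984]
qpos [-0.0559  0.3267  1.7362  0.      1.0798 -2.4518]
contact_force [ 0.1372 -0.1748  1.1106]
moment [-0.04   -0.04    0.0341]
width 0.035048935863805614
gripper_force 35.51333427429199
```

jog_arm(deltas=[0, 0, 0, 0, 0, 0, 0.5, 0, 0, 0, 0, 0, 0, 0.7, 0, 0, 0, 0, 0, 0, 0.8, 0, 0, 0, 0, 0, 0, 0.8, 0, 0, -8, 0, 0, 0, 0.8, 0, 0, -16, 0, 0, 0, 0.8, 0, 0, -24, 0, 0, 0, 0.8, 0, 0, -32, 0, 0, 0, 0.8, 0, 0, -40, 0, 0, 0, 0.8, 0, 0, -48, 0, 0, 0, 0.8, 0, 0, -56, 0, 0, 0, 0.8, 0, 0, -64, 0, 0, 0, 0.8, 0, 0, -72, 0, 0, 0, 0.8, 0, 0, -80, 0, 0, 0, 0.8, 0, 0, -88, 0, 0, 0, 0.8, 0, 0, -96, 0, 0, 0, 0.8, 0, 0, -104, 0, 0, 0, 0.8, 0, 0, -112, 0, 0, 0, 0.8, 0, 0, -120, 0, 0, 0, 0.8, 0, 0, -120, 0, 0, 0, 0.8])

```text
clock: 16.95
position: [0.5477, 0.0389, 0.0985]
ee_rot: [-0.0, 0.592, 0.806, -0.0]
contact_force: [-0.4, -0.2, -0.4]
width: 0.0684
gripper_force: 0.0
```

jog_arm(deltas=[0, 0, -8, 0, 0, 0, 0.8, 0, 0, -16, 0, 0, 0, 0.8, 0, 0, -24, 0, 0, 0, 0.8, 0, 0, -32, 0, 0, 0, 0.8, 0, 0, -40, 0, 0, 0, 0.8, 0, 0, -48, 0, 0, 0, 0.8, 0, 0, -56, 0, 0, 0, 0.8, 0, 0, -64, 0, 0, 0, 0.8, 0, 0, -72, 0, 0, 0, 0.8, 0, 0, -80, 0, 0, 0, 0.8, 0, 0, -88, 0, 0, 0, 0.8, 0, 0, -96, 0, 0, 0, 0.8, 0, 0, -104, 0, 0, 0, 0.8, 0, 0, -112, 0, 0, 0, 0.8, 0, 0, -120, 0, 0, 0, 0.8, 0, 0, -120, 0, 0, 0, 0.8, 0, 0, -120, 0, 0, 0, 0.8])

```text
clock: 18.65
position: [0.5478, 0.0388, 0.0986]
ee_rot: [0.0, 0.994, -0.107, -0.0]
contact_force: [-0.1, -0.9, -0.2]
width: 0.0682
gripper_force: 0.0
```

```bash
python3 st.py
```

```text
clock 18.65
position [0.5478 0.0388 0.0986]
qpos [-0.0559  0.3266  1.7358 -0.0001  1.0792  1.7296]
contact_force [-0.0673 -0.9186 -0.1778]
moment [-0.0191  0.0209 -0.006 ]
width 0.06818890734032575
gripper_force 0.0
```

jog_arm(deltas=[0, 0, 0, 0, 0, 0, 0.6, 0, 0, 0, 0, 0, 0, 0.5, 0, 0, 0, 0, 0, 0, 0.46, 0, 0, 0, 0, 0, 0, 0.44, 0, 0, 0, 0, 0, 0, 0.42, 0, 0, 0, 0, 0, 0, 0.4, 0, 0, 0, 0, 0, 0, 0.37, 0, 0, 0, 0, 0, 0, 0.34, 0, 0, 0, 0, 0, 0, 0.3, 0, 0, 0, 0, 0, 0, 0.3], grip_force=35)

```text
clock: 19.65
position: [0.5478, 0.0388, 0.0987]
ee_rot: [0.0, 0.994, -0.109, 0.0]
contact_force: [0.4, 0.1, 1.5]
width: 0.0348
gripper_force: 34.7
```

```bash
python3 st.py
```

```text
clock 19.65
position [0.5478 0.0388 0.0987]
qpos [-0.0559  0.3265  1.7357 -0.0003  1.0793  1.7339]
contact_force [0.4249 0.1456 1.474 ]
moment [-0.0544  0.1145  0.0226]
width 0.034840796303474024
gripper_force 34.74876165390015
```

Well centred. I'll continue at about 0.044 mm per degree.

jog_arm(deltas=[0, 0, 4, 0, 0, 0.15, 0.3, 0, 0, 8, 0, 0, 0.35, 0.3, 0, 0, 12, 0, 0, 0.55, 0.3, 0, 0, 16, 0, 0, 0.7, 0.3, 0, 0, 20, 0, 0, 0.9, 0.3, 0, 0, 24, 0, 0, 1.05, 0.3, 0, 0, 28, 0, 0, 1.25, 0.3, 0, 0, 32, 0, 0, 1.4, 0.3, 0, 0, 36, 0, 0, 1.6, 0.3, 0, 0, 40, 0, 0, 1.75, 0.3, 0, 0, 44, 0, 0, 1.95, 0.3, 0, 0, 48, 0, 0, 2.1, 0.3, 0, 0, 52, 0, 0, 2.3, 0.3, 0, 0, 56, 0, 0, 2.45, 0.3, 0, 0, 60, 0, 0, 2.65, 0.3, 0, 0, 60, 0, 0, 2.65, 0.3])

```text
clock: 21.25
position: [0.5478, 0.0389, 0.1013]
ee_rot: [0.0, 0.915, 0.402, 0.0]
contact_force: [-0.4, -0.1, 1.8]
width: 0.035
gripper_force: 34.7
```

```bash
python3 st.py
```

```text
clock 21.25
position [0.5478 0.0389 0.1013]
qpos [-0.0558  0.3239  1.7322 -0.      1.0852  0.6868]
contact_force [-0.4492 -0.052   1.8257]
moment [-0.038   0.0758  0.0645]
width 0.03503019218134865
gripper_force 34.742340445518494
```

jog_arm(deltas=[0, 0, 4, 0, 0, 0.15, 0.3, 0, 0, 8, 0, 0, 0.35, 0.3, 0, 0, 12, 0, 0, 0.55, 0.3, 0, 0, 16, 0, 0, 0.7, 0.3, 0, 0, 20, 0, 0, 0.9, 0.3, 0, 0, 24, 0, 0, 1.05, 0.3, 0, 0, 28, 0, 0, 1.25, 0.3, 0, 0, 32, 0, 0, 1.4, 0.3, 0, 0, 36, 0, 0, 1.6, 0.3, 0, 0, 40, 0, 0, 1.75, 0.3, 0, 0, 44, 0, 0, 1.95, 0.3, 0, 0, 48, 0, 0, 2.1, 0.3, 0, 0, 52, 0, 0, 2.3, 0.3, 0, 0, 56, 0, 0, 2.45, 0.3, 0, 0, 60, 0, 0, 2.65, 0.3, 0, 0, 60, 0, 0, 2.65, 0.3])

```text
clock: 22.85
position: [0.548, 0.0389, 0.1039]
ee_rot: [0.0, 0.592, 0.806, 0.0]
contact_force: [-0.2, 0.2, 0.2]
width: 0.0348
gripper_force: 34.8
```

jog_arm(deltas=[0, 0, 4, 0, 0, 0.2, 0.3, 0, 0, 8, 0, 0, 0.35, 0.3, 0, 0, 12, 0, 0, 0.55, 0.3, 0, 0, 16, 0, 0, 0.7, 0.3, 0, 0, 20, 0, 0, 0.9, 0.3, 0, 0, 24, 0, 0, 1.05, 0.3, 0, 0, 28, 0, 0, 1.25, 0.3, 0, 0, 32, 0, 0, 1.4, 0.3, 0, 0, 36, 0, 0, 1.6, 0.3, 0, 0, 40, 0, 0, 1.75, 0.3, 0, 0, 40, 0, 0, 1.75, 0.3])

```text
clock: 23.95
position: [0.548, 0.0389, 0.1057]
ee_rot: [0.0, 0.281, 0.96, 0.0]
contact_force: [0.5, 0.2, 0.5]
width: 0.0351
gripper_force: 34.8
```

jog_arm(deltas=[0, 0, 4, 0, 0, 0.2, 0.3, 0, 0, 8, 0, 0, 0.35, 0.3, 0, 0, 12, 0, 0, 0.55, 0.3, 0, 0, 16, 0, 0, 0.7, 0.3, 0, 0, 20, 0, 0, 0.9, 0.3, 0, 0, 24, 0, 0, 1.05, 0.3, 0, 0, 28, 0, 0, 1.25, 0.3, 0, 0, 32, 0, 0, 1.4, 0.3, 0, 0, 36, 0, 0, 1.6, 0.3, 0, 0, 40, 0, 0, 1.75, 0.3, 0, 0, 40, 0, 0, 1.75, 0.3])

```text
clock: 25.05
position: [0.548, 0.0389, 0.1076]
ee_rot: [0.0, -0.064, 0.998, 0.0]
contact_force: [-1.0, 0.6, 2.0]
width: 0.0346
gripper_force: 34.8
```

```bash
python3 st.py
```

```text
clock 25.05
position [0.548  0.0389 0.1076]
qpos [-0.0559  0.3178  1.7235  0.0003  1.0997 -1.7541]
contact_force [-0.9521  0.5694  1.9552]
moment [ 0.0401 -0.0374  0.0106]
width 0.03459990483764387
gripper_force 34.81973648071289
```

The torque has dropped and the residual is about spring minus weight, so the cap looks free. I'll lift gently to test that.

jog_arm(deltas=[0, 0, 2, 0, 0, 0.3, 0.3, 0, 0, 4, 0, 0, 0.6, 0.3, 0, 0, 6, 0, 0, 0.9, 0.3, 0, 0, 8, 0, 0, 1.2, 0.3, 0, 0, 10, 0, 0, 1.5, 0.3, 0, 0, 10, 0, 0, 1.5, 0.3])

```text
clock: 25.65
position: [0.5479, 0.0389, 0.109]
ee_rot: [0.0, -0.15, 0.989, 0.0]
contact_force: [-0.3, -0.8, 1.3]
width: 0.0349
gripper_force: 34.8
```

jog_arm(deltas=[0, 0, 0, 0, 0, 0.4, 0.3, 0, 0, 0, 0, 0, 0.8, 0.3, 0, 0, 0, 0, 0, 1.2, 0.3, 0, 0, 0, 0, 0, 1.5, 0.3, 0, 0, 0, 0, 0, 1.5, 0.3])

```text
clock: 26.15
position: [0.5479, 0.0389, 0.1104]
ee_rot: [0.0, -0.152, 0.988, 0.0]
contact_force: [-0.3, -0.1, 2.2]
width: 0.035
gripper_force: 34.8
```

It is free, with no pull felt. Lifting clear, then carrying it to the tray at (0.538, 0.287).

jog_arm(deltas=[0, 0, 0, 0, 0, 1, 0.3, 0, 0, 0, 0, 0, 2.5, 0.3, 0, 0, 0, 0, 0, 5, 0.3, 0, 0, 0, 0, 0, 8, 0.3, 0, 0, 0, 0, 0, 12, 0.3, 0, 0, 0, 0, 0, 18, 0.3, 0, 0, 0, 0, 0, 25, 0.3, 0, 0, 0, 0, 0, 33, 0.3, 0, 0, 0, 0, 0, 42, 0.3, 0, 0, 0, 0, 0, 50, 0.3, 0, 0, 0, 0, 0, 56, 0.3, 0, 0, 0, 0, 0, 60, 0.3, 0, 0, 0, 0, 0, 60, 0.3])

```text
clock: 27.45
position: [0.5481, 0.0388, 0.1711]
ee_rot: [0.001, -0.152, 0.988, -0.0]
contact_force: [0.4, -0.7, -2.3]
width: 0.0348
gripper_force: 35.0
```

jog_arm(deltas=[0, 0, 0, 0, 5, 0, 0.3, 0, 0, 0, 0, 13, 0, 0.3, 0, 0, 0, -1, 25, 0, 0.3, 0, 0, 0, -2, 40, 0, 0.3, 0, 0, 0, -2, 56, 0, 0.3, 0, 0, 0, -3, 73, 0, 0.3, 0, 0, 0, -4, 91, 0, 0.3, 0, 0, 0, -4, 109, 0, 0.3, 0, 0, 0, -5, 127, 0, 0.3, 0, 0, 0, -6, 145, 0, 0.3, 0, 0, 0, -7, 163, 0, 0.3, 0, 0, 0, -7, 181, 0, 0.3, 0, 0, 0, -8, 198, 0, 0.3, 0, 0, 0, -9, 213, 0, 0.3, 0, 0, 0, -9, 226, 0, 0.3, 0, 0, 0, -10, 236, 0, 0.3, 0, 0, 0, -10, 243, 0, 0.3, 0, 0, 0, -10, 248, 0, 0.3, 0, 0, 0, -10, 248, 0, 0.3, 0, 0, 0, -10, 248, 0, 0.3])

```text
clock: 29.45
position: [0.5378, 0.2864, 0.1703]
ee_rot: [-0.0, -0.152, 0.988, -0.0]
contact_force: [-0.6, 0.5, -1.3]
width: 0.0353
gripper_force: 35.0
```

```bash
python3 st.py
python3 - <<'E'
from h import *
a=imaging.get_image("scene")[130:280,270:470]
cv2.imwrite("pics/s3.png",cv2.convertScaleAbs(cv2.resize(a,None,fx=4,fy=4,interpolation=cv2.INTER_CUBIC),alpha=1.6,beta=10))
for z in (.13,.14,.15,.16,.004): print(z,((proj("scene",[.538,.287,z])[0]-[270,130])*4).round())
E
```

```text
clock 29.45
position [0.5378 0.2864 0.1703]
qpos [ 0.3754  0.3529  1.4988 -0.0004  1.2902 -1.4997]
contact_force [-0.6029  0.4742 -1.276 ]
moment [-0.0078 -0.0239 -0.0115]
width 0.035344088757351656
gripper_force 35.04968762397766
0.13 [527. 151.]
0.14 [528. 134.]
0.15 [530. 118.]
0.16 [531. 100.]
0.004 [510. 350.]
```

View pics/s3.png

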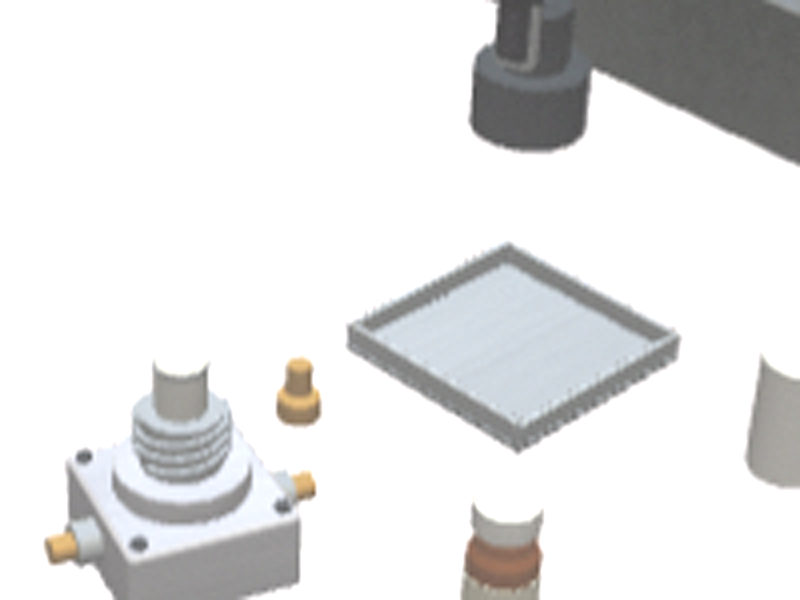

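The cap is held upright at about (530,90) over the tray, whose centre is at (512,347), and the neck is bare. The rim's height of ≈0.146–0.150 m agrees with my estimate. Lowering.

jog_arm(deltas=[0, 0, 0, 0, 0, -4, 0.3, 0, 0, 0, 0, 0, -12, 0.3, 0, 0, 0, 0, 0, -24, 0.3, 0, 0, 0, 0, 0, -38, 0.3, 0, 0, 0, 0, 0, -53, 0.3, 0, 0, 0, 0, 0, -68, 0.3, 0, 0, 0, 0, 0, -83, 0.3, 0, 0, 0, 0, 0, -97, 0.3, 0, 0, 0, 0, 0, -109, 0.3, 0, 0, 0, 0, 0, -119, 0.3, 0, 0, 0, 0, 0, -126, 0.3, 0, 0, 0, 0, 0, -131, 0.3, 0, 0, 0, 0, 0, -134, 0.3, 0, 0, 0, 0, 0, -135, 0.3, 0, 0, 0, 0, 0, -136, 0.3, 0, 0, 0, 0, 0, -136, 0.3, 0, 0, 0, 0, 0, -136, 0.3])

```text
clock: 31.2
position: [0.538, 0.287, 0.0347]
ee_rot: [0.0, -0.152, 0.988, 0.0]
contact_force: [0.7, -0.3, -1.2]
width: 0.0352
gripper_force: 35.1
```

jog_arm(deltas=[0, 0, 0, 0, 0, -1, 0.3, 0, 0, 0, 0, 0, -2, 0.3, 0, 0, 0, 0, 0, -3, 0.3, 0, 0, 0, 0, 0, -4, 0.3, 0, 0, 0, 0, 0, -4, 0.3, 0, 0, 0, 0, 0, -4, 0.3])

```text
clock: 31.8
position: [0.5377, 0.2868, 0.0303]
ee_rot: [-0.0, -0.152, 0.988, 0.0]
contact_force: [-0.4, 0.4, -1.5]
width: 0.0351
gripper_force: 35.1
```

jog_arm(deltas=[0, 0, 0, 0, 0, -0.5, 0.3, 0, 0, 0, 0, 0, -1, 0.3, 0, 0, 0, 0, 0, -1.5, 0.3, 0, 0, 0, 0, 0, -2, 0.3, 0, 0, 0, 0, 0, -2, 0.3, 0, 0, 0, 0, 0, -2, 0.3])

```text
clock: 32.4
position: [0.5378, 0.2868, 0.0284]
ee_rot: [0.0, -0.152, 0.988, 0.0]
contact_force: [0.3, -0.2, -1.6]
width: 0.035
gripper_force: 35.0
```

jog_arm(deltas=[0, 0, 0, 0, 0, -0.4, 0.3, 0, 0, 0, 0, 0, -0.8, 0.3, 0, 0, 0, 0, 0, -0.8, 0.3, 0, 0, 0, 0, 0, -0.8, 0.3])

```text
clock: 32.8
position: [0.5378, 0.2869, 0.0283]
ee_rot: [0.0, -0.152, 0.988, 0.0]
contact_force: [-2.0, -0.4, 5.5]
width: 0.0349
gripper_force: 35.5
```

The rim is on the floor: 5.5 N upward, and the descent has stopped. Releasing and retreating straight up.

jog_arm(deltas=[0, 0, 0, 0, 0, 0.4, 0.42, 0, 0, 0, 0, 0, 0.4, 0.5, 0, 0, 0, 0, 0, 0.4, 0.7, 0, 0, 0, 0, 0, 0.4, 0.9, 0, 0, 0, 0, 0, 0.4, 0.9, 0, 0, 0, 0, 0, 5, 0.9, 0, 0, 0, 0, 0, 15, 0.9, 0, 0, 0, 0, 0, 30, 0.9, 0, 0, 0, 0, 0, 50, 0.9, 0, 0, 0, 0, 0, 75, 0.9, 0, 0, 0, 0, 0, 100, 0.9, 0, 0, 0, 0, 0, 120, 0.9, 0, 0, 0, 0, 0, 135, 0.9, 0, 0, 0, 0, 0, 145, 0.9, 0, 0, 0, 0, 0, 150, 0.9, 0, 0, 0, 0, 0, 150, 0.9, 0, 0, 0, 0, 0, 150, 0.9])

```text
clock: 34.5
position: [0.5373, 0.2866, 0.1769]
ee_rot: [-0.001, -0.152, 0.988, -0.0]
contact_force: [1.1, -0.2, -0.2]
width: 0.0769
gripper_force: 0.0
```

Run:
```python
from h import *
a=imaging.get_image("scene")[130:280,270:470]
cv2.imwrite("pics/s4.png",cv2.convertScaleAbs(cv2.resize(a,None,fx=4,fy=4,interpolation=cv2.INTER_CUBIC),alpha=1.6,beta=10))
```

```text
(no output)
```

View pics/s4.png

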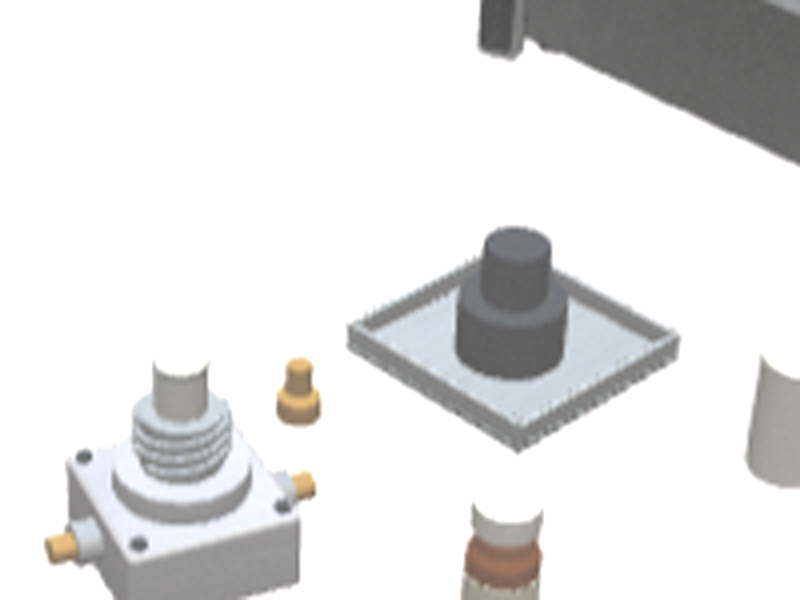

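The cap stands upright at about (512,310), centred in the tray. The gripper is clear above it, and the fitting and vial have not moved. Handing in.

```bash
python3 -c "
from rig import manip
print(manip.sign_off())"
```

```text
the job is handed in; nothing more can be done
None
```

The cap is unscrewed and standing knob up near the centre of the tray, released, and the job was handed in at about 34.5 s; the sign-off gave no verdict.

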